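# Re-arm the machine key switch

### The job

Re-arm the overlock's key switch: gently push the dust cover aside by its black knob without gripping it so the keyhole is clear, take the red key from its wooden stand, put it fully home in the lock, turn it clockwise to its stop and back to the home position, and draw it out. Then put the key back upright in the stand, seated on its collar, and leave the bystanding oil bottle, thread cone and pin tin where they are. Do not drop the key.

Things in the scene. Friction and masses are not known exactly. Their poses are not given: they have to be found in the camera images.
- switch_box: Grey key-switch box with an aluminium face, 120 x 110 x 60 mm (x, y, z), fixed to the table by two low ears that stick out 19 mm at its x ends. Origin: centre of its underside; z up. The keyhole lies in the middle of the top face; a green pilot lamp (12 mm tall) stands 40 mm to -x, 30 mm to +y of it. Red dots on the face mark the home and stop directions of the key's +y side.
- keyhole (a point): Centre of the keyhole on the box's top face, box axes. Slot 10 mm (x) by 30 mm (y), chamfered, through the 6 mm face plate; the turning lock below has a 9 x 30 mm slot. Key fully home: collar on the face, tip 31 mm deep, bit below the plate and free to turn. It goes in and out only with its wide side along box y (either way round); turned, the plate traps it.
- lock (a joint): Lock angle: 0 home, grows as the key turns clockwise seen from above, rigid stop at 1.2. Friction 0.06 N m, no spring, stays where left. The bit has about 0.12 rad play either way: the key turns about 1.32 rad from square to reach the stop, and about 0.1 past square on the way back to bring the lock to 0; up to 0.17 counts as home.
- cover (a joint): Angle of the flat steel dust cover (40 mm disc on an arm, top 7 mm above the face), pivoted on an upright pin 45 mm to box +x of the keyhole. 0 = over the keyhole (starts at 0 to 0.25); grows as the disc swings to the box's -y side, counterclockwise from above; stop at 1.5. Stays where left; about 1 N at the knob moves it. Keyhole clear above 1.1.
- cover_knob (a point): Centre of the black upright knob on the cover's disc: 16 mm diameter, from 7 to 23 mm above the box's face, this point 15 mm above it, 45 mm from the cover's pivot.
- key: Upright key, 101 mm tall, 50 g; origin at its tip (lowest point), z up along it. From the tip: flat steel bit 6 mm (x) by 26 mm (y) up to 18 mm; round 8 mm neck; brass collar 22 mm wide, underside at 31 mm; 12 mm stem; from 56 to 101 mm a flat red grip 10 mm thick (x), 36 mm wide (y): pinch it across x.
- stand: Wooden key stand, block 60 x 70 x 40 mm on a base 80 x 90 x 6 mm, fixed. Origin: centre of its underside, z up.
- stand_hole (a point): Centre of the stand's slot at its top, 40 mm over the table, axes as the stand's; the slot is 10 mm (x) by 30 mm (y), 34 mm deep. The key stands in it with its collar on the top (tip 31 mm down), its wide side along the stand's y; either way round.
- oiler: Bystander: oil bottle, 38 mm diameter, 128 mm tall, origin under its centre. Leave alone.
- cone_5: Bystander: grey thread cone with green top, 62 mm diameter, 125 mm tall, origin under its centre. Leave alone.
- pin_tin: Bystander: flat teal tin, 71 x 94 x 27 mm, origin under its centre. Leave alone.
Mind the look-alikes: they are no part of the job. There is more than one size of the key; the one meant has the size given above.

How it is judged:
On the way, in this order (a step that is already met when the one before it is completed fails the run):
1. the dust cover is swung clear of the keyhole (value of joint cover above 1.1 rad), for 0.1 s.
2. the key is fully home in the lock, which is at its home position (horizontal distance between key and keyhole below 0.006 m and z of key in the frame of keyhole below -0.026 m and value of joint lock below 0.17 rad), for 0.1 s.
3. the key in the lock is turned to the stop (horizontal distance between key and keyhole below 0.006 m and z of key in the frame of keyhole below -0.026 m and value of joint lock above 1.1 rad), for 0.1 s.
4. the key, still in the lock, is turned back home (all of step 2), for 0.1 s.
5. the key is drawn out of the lock (z of key in the frame of keyhole above 0.005 m), for 0.1 s.
At the end, for the whole second after the job is handed in: The key stands at rest in the stand: tip within 6 mm of the slot's centre and at least 26 mm down, upright within 0.15 rad; the lock is home (within 0.17 rad) (horizontal distance between key and stand_hole below 0.006 m and z of key in the frame of stand_hole below -0.026 m and angle between key's own z axis and vertical below 0.15 rad and linear speed of key below 0.02 m/s and value of joint lock below 0.17 rad); the robot touches nothing.
It fails at once if the oil bottle is moved more than 20 mm (distance of oiler from where it was at the start of the episode above 0.02 m).
It fails at once if the thread cone is moved more than 20 mm (distance of cone_5 from where it was at the start of the episode above 0.02 m).
It fails at once if the pin tin is moved more than 20 mm (distance of pin_tin from where it was at the start of the episode above 0.02 m).
It fails at once if the key is dropped or tipped over (angle between key's own z axis and vertical above 0.7 rad).
It fails at once if the fingers grip the cover or press on the cover or box with more than 25 N (contact force between the fingers and switch_box above 25 N).
It also fails if it takes over 72 s, if anything falls off the work surface, if the arm or the gripper's body presses on something with over 40 N, if the wrist force passes 120 N, or if a joint passes its speed limit or range.

### The arm

A 6-joint arm with a two-finger parallel gripper is mounted at the origin on a cart in front of the work surface, level with it; the furniture and walls round the work are solid. World frame = base frame: x ahead of the robot, y to its left, z up, the work surface at z = 0. Lengths are in m, angles in rad, forces in N, time in s.
With the tool pointing down it reaches from about 0.35 to 0.975 m from the base axis. Payload 4.9 kg.
Tool frame: the origin (TCP) lies on the centre line of the jaws, within the pads' length; the fingertips stand manip.tip_reach ahead of it and the grasp point (between the pads) is the TCP (manip.tip_reach is the distance from the TCP to the fingertips, in m); z points along the fingers, y is the line along which they close (so a half turn about z gives the same grasp; the last joint's range is limited). The gripper opens to 85 mm and grips with 20 to 120 N. Pads are 22 mm wide; open, the fingers measure 114 mm over their backs; the gripper's body (76 mm by 85 mm) begins 54 mm behind the grasp point. The pads swing forward as they close: fully open they stand 13 mm farther back than shut.
Start: joints at [1.07, 0.053, 1.613, -0, 1.476, -0.119], TCP at [0.233, 0.58, 0.25] pointing down, gripper open.
Joint ranges: [-3.01, 3.01], [-1.01, 2.22], [0.06, 2.58], [-1.02, 4.17], [0.09, 2.62], [-3.14, 3.14]. Speed limits (rad/s): [2.57, 2.57, 3.14, 3.14, 3.14, 3.14].

### API

Orientations are given as a unit quaternion [w, x, y, z].
In Python, from plant import manip gives the robot as it stands. The module is installed in compiled form; this text tells all that it offers.
- The arm moves only by the tool move_arm, never from a script. Its argument "rows" is a list of rows, each a list of 7 numbers: the shift along the tool's x, y, z in cm, then the turn, a rotation vector about the tool's x, y, z in degrees, then the opening, from -1 (shut) to 1 (fully open). In form: [[tx, ty, tz, ax, ay, az, jaw], ...]. A call has 1 to 20 rows; each row shifts and turns the commanded pose from where the row before left it, along the tool's axes as they then stand; what a row does not reach is not made up. A row lasts 1/12 s, in which the tool goes at most 41.7 mm and 7.16 degrees, less where a joint would pass 70% of its speed; a pose out of reach is approached as far as the arm can. A call is refused whole if a number of a shift passes 4.17 or a number of a turn 7.16, either way. A call with a gripper value outside its range is refused whole. The fingers move at their own pace and stop on an object; the grip force is fixed at half the most. Time passes only in rows, so rows that do not move let the fingers close. It gives the time, the measured TCP pose, the force, the opening and the grip force at its end, in the units of the state.
- manip.state(): the state, without advancing time (a new reading comes with each control period).
- manip.grab_frame(name): name is "side" or "top" or "wrist"; returns a dict with "img" (384x512x3 uint8, blue, green, red), "mtx" (3x3 intrinsics, pixels), "R" (3x3) and "t" (3): a world point X has camera coordinates R X + t. Camera axes: x right, y down, z forward; pixel columns grow to the right and rows downward; lengths in m; the calibration is good to about 2 mm. The wrist camera is an equidistant fisheye: a pixel r from the principal point sees the ray r / f radians off the axis. A picture is of the moment at which its call begins. There is no depth.
- manip.job_done(): hands the job in; it is judged then, once.
The state is a dict: "time": time; "joint_pos": joint angles; "joint_vel": joint speeds; "joint_efforts": joint torques, N m; "tool_pos": TCP position; "tool_rot": TCP orientation; "contact_force": force on the tool from outside, world axes, zero at the start; "ft_torque": the same for the moment, N m; "gripper_width": opening from 0.0 (shut) to 1.0 (fully open); "grasp_force": force on a finger pad.
Only numpy, scipy, OpenCV 4.12 (cv2) and the standard library are available. Lean on these libraries where they do the work, as an engineer would, in place of code of your own. Each camera call takes 0.05 s, during which the arm holds its last target. There are 200 camera calls.

## Working session

There is one attempt and no reset: what is moved stays moved. The work goes in short steps, Python scripts to look and compute and a tool call to move; the robot and the scene stay as the last step left them, time stands still between calls to the robot, and variables do not carry over. Pictures are saved under pics/ and viewed, at most 10 in all, crops included, and the job is handed in when it is done.

Besides the shell and the picture viewer there is one more tool, called after "Emit:" in YAML: its name, and indented under it one key for each argument. move_arm: Moves the arm, as the interface text tells. Its arguments: {"type":"object","properties":{"rows":{"type":"array","items":{"type":"array","items":{"type":"number"}}}},"required":["rows"]}

```bash
mkdir -p pics; cat > h.py <<'E'
import numpy as np, cv2
from plant import manip
def grab(n,tag):
    f=manip.grab_frame(n); cv2.imwrite(f'pics/{tag}.png',f['img']); np.savez(f'pics/{tag}.npz',**f); return f
def load(tag): return dict(np.load(f'pics/{tag}.npz'))
def ray(f,u,v,fish=False):
    K=f['mtx']; x=(u-K[0,2])/K[0,0]; y=(v-K[1,2])/K[1,1]
    if fish:
        r=np.hypot(x,y); d=np.array([x/r*np.sin(r),y/r*np.sin(r),np.cos(r)]) if r>1e-9 else np.array([0,0,1.])
    else: d=np.array([x,y,1.])
    d=f['R'].T@d; return -f['R'].T@f['t'], d/np.linalg.norm(d)
def onz(f,u,v,z,fish=False):
    o,d=ray(f,u,v,fish); return o+d*(z-o[2])/d[2]
def tri(rs):
    A=np.zeros((3,3));b=np.zeros(3)
    for o,d in rs:
        P=np.eye(3)-np.outer(d,d);A+=P;b+=P@o
    X=np.linalg.solve(A,b); return X,[np.linalg.norm((np.eye(3)-np.outer(d,d))@(X-o)) for o,d in rs]
E
python3 - <<'E'
from h import *
a=[grab(n,n+'0') for n in('top','side','wrist')]
s=manip.state();print(s,manip.tip_reach)
for f in a: print(f['mtx'][0],-f['R'].T@f['t'],f['R'][2])
cv2.imwrite('pics/ts0.png',np.hstack([cv2.resize(a[0]['img'],(800,600))]))
E
```

```text
{'time': 0.15, 'joint_pos': array([ 1.06997954e+00,  5.32608875e-02,  1.61397185e+00, -1.94980094e-05,
        1.47599874e+00, -1.19022062e-01]), 'joint_vel': array([-1.63565636e-03, -2.88040234e-03, -4.24328504e-03,  5.49535562e-05,
        6.32729748e-04, -9.28526772e-04]), 'joint_efforts': array([ 1.59256133e-04, -3.94239306e+01, -3.70724559e+01, -1.47060655e-04,
        4.57247792e-03, -6.31238822e-05]), 'tool_pos': array([0.23266471, 0.57959138, 0.24931492]), 'tool_rot': array([-2.40663710e-04,  1.89739052e-01,  9.81834212e-01, -7.83333434e-04]), 'contact_force': array([-0.85758476, -0.16088585, -0.38660712]), 'ft_torque': array([-0.06351994,  0.01435316, -0.00360123]), 'grasp_force': 0.0, 'gripper_width': 1.0010144609718605} 0.019
[404.45125708   0.         257.19995399] [ 0.46420573 -0.36310344  0.96963884] [ 0.1149274   0.02445666 -0.99307279]
[354.68678381   0.         255.84951127] [-0.1488965  -0.43605762  0.55755892] [ 0.81297257  0.11343434 -0.57114643]
[297.31863964   0.         253.8394645 ] [0.16965151 0.60478918 0.37213666] [ 0.24840753 -0.10048546 -0.96342949]
```

View pics/ts0.png

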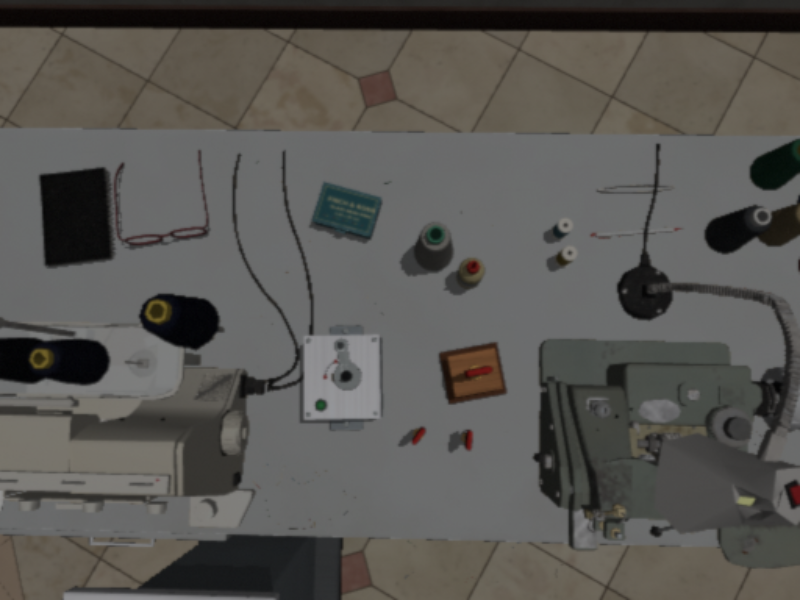

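View pics/side0.png

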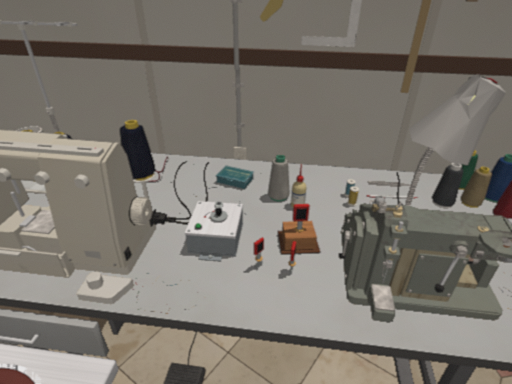

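Top view (800x600): box at (342,377), with the lamp at (320,405), the knob at (345,376) and the pivot at (340,345). The stand, with a red key in it, is at (473,373). The other red keys are the small ones lying or standing on the table at (419,435) and (468,440). The oiler is at (471,271), the cone at (435,245) and the tin at (347,210). The key in the stand fits the description; I'll confirm it in a crop and measure it.

```bash
python3 - <<'E'
from h import *
t=load('top0');s=load('side0')
a=cv2.resize(t['img'][205:290,185:335],None,fx=5,fy=5,interpolation=cv2.INTER_CUBIC)[:,:750]
b=cv2.resize(s['img'][190:275,180:330],None,fx=2,fy=2,interpolation=cv2.INTER_CUBIC)
c=np.zeros((600,750,3),np.uint8);c[:425]=a;c[428:598,:300]=b
cv2.imwrite('pics/crop1.png',c)
for n,f in(('top',t),('side',s)):
    h=cv2.cvtColor(f['img'],cv2.COLOR_BGR2HSV)
    m=(((h[...,0]<8)|(h[...,0]>172))&(h[...,1]>170)&(h[...,2]>60)).astype('u1')
    k,l,st,ce=cv2.connectedComponentsWithStats(m)
    for i in range(1,k):
        if st[i,4]>12:print(n,st[i],ce[i].round(1))
E
```

```text
top [299 167   7   7  32] [302.1 170.3]
top [299 234  16   7  69] [306.6 237.2]
top [264 274   7  10  27] [267.4 278.6]
top [299 276   3  11  24] [299.8 281. ]
top [506 311   6  12  51] [509.1 315.7]
side [298 176   4   5  18] [299.5 178.2]
side [294 204  15  17  96] [299.9 210.3]
side [255 239   8  15  45] [257.4 244.6]
side [291 241   6  19  59] [292.9 248. ]
```

View pics/crop1.png

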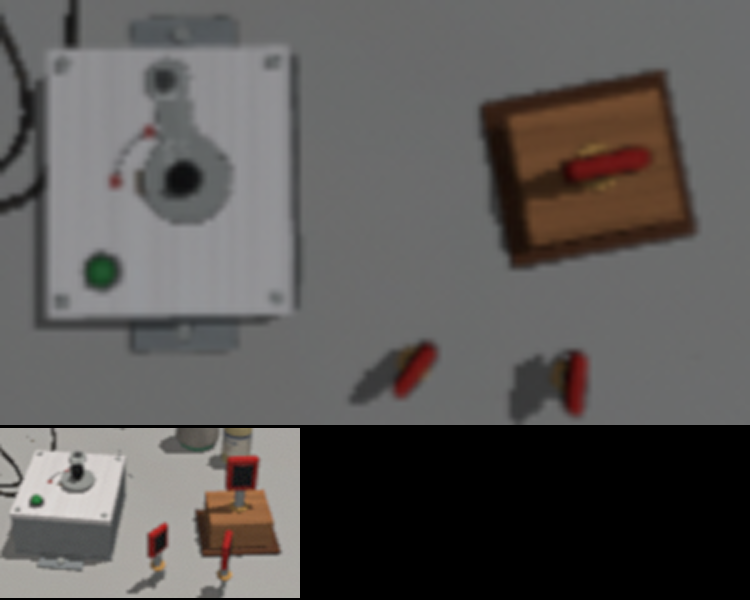

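The crop confirms it: the key in the stand (crop ~(607,163)) has the largest grip, about 36 mm, while the other two (crop (415,370) and (575,385)) are smaller and stand on the table. The box axes are nearly the world's. The home dot is at (115,181) and the stop dot at (150,131).

```bash
python3 - <<'E'
from h import *
t=load('top0');s=load('side0')
C=lambda u,v:(185+(u+.5)/5-.5,205+(v+.5)/5-.5)
P=lambda u,v,z:onz(t,*C(u,v),z)
print('box corners');B=np.array([P(*p,.06) for p in((45,50),(291,47),(298,313),(46,318))]);print(B.round(4)); print('c',B.mean(0),[np.linalg.norm(B[i]-B[i-1]).round(4) for i in range(4)])
for a,b in((0,1),(3,2),(3,0),(2,1)):d=B[b]-B[a];print(np.degrees(np.arctan2(d[1],d[0])))
print('lamp',P(100,271,.072),'piv',P(166,80,.067),'knobtop',P(182,178,.083),'home dot',P(115,181,.06),'stop',P(150,131,.06))
S=np.array([P(*p,.04) for p in((508,118),(663,84),(691,222),(530,248))]);print(S.round(4),S.mean(0),[np.linalg.norm(S[i]-S[i-1]).round(4) for i in range(4)])
print('keytop ends',P(570,171,.136-.031+.005),P(645,157,.11),'c',P(607,163,.11))
# triangulations
print('knob',tri([ray(t,*C(182,178)),ray(s,180+77/2,190+(457-428)/2)]))
print('lamp',tri([ray(t,*C(100,271)),ray(s,180+37/2,190+(498-428)/2)]))
print('key',tri([ray(t,306.6,237.2),ray(s,180+242/2,190+(470-428)/2)]))
for n,z,p in(('oiler',.128,(302,170)),('cone',.125,(279,149)),('tin',.027,(222,134))):print(n,onz(t,*p,z))
print('small',P(425,357,.07),P(577,367,.07))
E
```

```text
box corners
[[ 0.5322 -0.1975  0.06  ]
 [ 0.5356 -0.3089  0.06  ]
 [ 0.4171 -0.3149  0.06  ]
 [ 0.4125 -0.2026  0.06  ]]
c [ 0.47434696 -0.25596678  0.06      ] [np.float64(0.1198), np.float64(0.1114), np.float64(0.1186), np.float64(0.1124)]
-88.22400916057288
-87.6364321814296
2.435209417850381
2.918286942349447
lamp [ 0.43413642 -0.22778497  0.072     ] piv [ 0.51919527 -0.25365186  0.067     ] knobtop [ 0.47549676 -0.26396787  0.083     ] home dot [ 0.47384097 -0.23130441  0.06      ] stop [ 0.49653186 -0.24631843  0.06      ]
[[ 0.5064 -0.408   0.04  ]
 [ 0.5234 -0.4788  0.04  ]
 [ 0.4608 -0.4917  0.04  ]
 [ 0.4476 -0.4188  0.04  ]] [ 0.48455485 -0.4493374   0.04      ] [np.float64(0.0598), np.float64(0.0728), np.float64(0.0639), np.float64(0.0742)]
keytop ends [ 0.48141354 -0.4310806   0.11      ] [ 0.48793549 -0.46263048  0.11      ] c [ 0.48509092 -0.44664235  0.11      ]
knob (array([ 0.47527935, -0.26525997,  0.09662634]), [np.float64(0.00023424564843792494), np.float64(0.00023424564843780392)])
lamp (array([ 0.43406826, -0.2274751 ,  0.06662078]), [np.float64(0.0005073959296579903), np.float64(0.0005073959296579945)])
key (array([ 0.48552595, -0.44889497,  0.09113047]), [np.float64(0.0008695138588865513), np.float64(0.000869513858886704)])
oiler [ 0.62557068 -0.435543    0.128     ]
cone [ 0.67078628 -0.38654606  0.125     ]
tin [ 0.72940829 -0.25228155  0.027     ]
small [ 0.39983356 -0.37158158  0.07      ] [ 0.39699967 -0.4380438   0.07      ]
```

```bash
python3 - <<'E'
from h import *
t=load('top0');s=load('side0')
T=lambda u,v:ray(t,u*.64,v*.64)
print('machine cone',tri([T(157,311),ray(s,130,124)]))
print('machine2 cone',tri([T(41,357),ray(s,0,124)]))
print('lampshade tip red',tri([ray(t,509,315.7),ray(s,490,82)]))
print('grey machine left edge at z .0/.1/.2',[onz(t,540*.64,400*.64,z).round(3) for z in(0,.1,.2)])
print('white machine right edge z.1 .2',[onz(t,245*.64,400*.64,z).round(3) for z in(.1,.2,.3)])
print('handwheel',tri([T(233,435),ray(s,142,212)]))
w=load('wrist0');print(w['mtx'])
q=manip.state();from scipy.spatial.transform import Rotation as Ro
a=q['tool_rot'];R=Ro.from_quat(a[[1,2,3,0]]).as_matrix();print('tool->',R)
print('cam in tool',R.T@(-w['R'].T@w['t']-q['tool_pos']),(w['R']@R)[2], 'img x in tool',(w['R']@R)[0])
E
```

```text
machine cone (array([ 0.54314748, -0.05901731,  0.24533794]), [np.float64(0.0010736439633113877), np.float64(0.0010736439633113922)])
machine2 cone (array([0.45968088, 0.11635679, 0.25658261]), [np.float64(0.05201637749809554), np.float64(0.0520163774980956)])
lampshade tip red (array([ 0.38001413, -0.68447133,  0.41423142]), [np.float64(0.000543821430153225), np.float64(0.0005438214301533542)])
grey machine left edge at z .0/.1/.2 [array([ 0.445, -0.551,  0.   ]), array([ 0.447, -0.532,  0.1  ]), array([ 0.449, -0.512,  0.2  ])]
white machine right edge z.1 .2 [array([ 0.439, -0.129,  0.1  ]), array([ 0.442, -0.156,  0.2  ]), array([ 0.445, -0.183,  0.3  ])]
handwheel (array([ 0.39368555, -0.12304055,  0.12102028]), [np.float64(0.0020684997462519085), np.float64(0.0020684997462518872)])
[[297.31863964   0.         253.8394645 ]
 [  0.         297.31863964 194.25264128]
 [  0.           0.           1.        ]]
tool-> [[-9.27998068e-01  3.72584209e-01 -7.69841615e-04]
 [ 3.72584963e-01  9.27996957e-01 -1.44688052e-03]
 [ 1.75325841e-04 -1.62953374e-03 -9.99998657e-01]]
cam in tool [ 0.06788599 -0.00029438 -0.12280952] [-2.68129991e-01  8.72460657e-04  9.63382347e-01] img x in tool [ 3.00255565e-04  9.99999617e-01 -8.22054507e-04]
```

Emit:
move_arm:
  rows:
    - [0, 0, 0, 0, 0, 7.03, -1]
    - [0, 0, 0, 0, 0, 7.03, -1]
    - [0, 0, 0, 0, 0, 7.03, -1]
    - [-0.78, -0.835, -3.286, 0, 0, 0, -1]
    - [-0.78, -0.835, -3.286, 0, 0, 0, -1]
    - [-0.78, -0.835, -3.286, 0, 0, 0, -1]
    - [-0.78, -0.835, -3.286, 0, 0, 0, -1]
    - [-0.78, -0.835, -3.286, 0, 0, 0, -1]
    - [-0.78, -0.835, -3.286, 0, 0, 0, -1]
    - [-0.78, -0.835, -3.286, 0, 0, 0, -1]
    - [0, 0, 0, 0, 0, 0, -1]

```text
time: 1.07
tool_pos: [0.2334, 0.4994, 0.4897]
tool_rot: [0.001, 0.367, 0.93, 0.006]
contact_force: [-0.4, 0.3, 2.0]
gripper_width: -0.001
grasp_force: 0.0
```

Emit:
move_arm:
  rows:
    - [-3.05, -1.715, -0.17, 0, 0, 0, -1]
    - [-3.05, -1.715, -0.17, 0, 0, 0, -1]
    - [-3.05, -1.715, -0.17, 0, 0, 0, -1]
    - [-3.05, -1.715, -0.17, 0, 0, 0, -1]
    - [-3.05, -1.715, -0.17, 0, 0, 0, -1]
    - [-3.05, -1.715, -0.17, 0, 0, 0, -1]
    - [-3.05, -1.715, -0.17, 0, 0, 0, -1]
    - [-3.05, -1.715, -0.17, 0, 0, 0, -1]
    - [-3.05, -1.715, -0.17, 0, 0, 0, -1]
    - [-3.05, -1.715, -0.17, 0, 0, 0, -1]
    - [-3.05, -1.715, -0.17, 0, 0, 0, -1]
    - [-3.05, -1.715, -0.17, 0, 0, 0, -1]
    - [0, 0, 0, 0, 0, 0, -1]

```text
time: 2.15
tool_pos: [0.3618, 0.0954, 0.5001]
tool_rot: [0.0, 0.371, 0.929, -0.001]
contact_force: [-0.4, 0.2, -1.6]
gripper_width: -0.0
grasp_force: 0.0
```

Emit:
move_arm:
  rows:
    - [-2.93, -2.16, 1.67, 0, 0, 0, -1]
    - [-2.93, -2.16, 1.67, 0, 0, 0, -1]
    - [-2.93, -2.16, 1.67, 0, 0, 0, -1]
    - [-2.93, -2.16, 1.67, 0, 0, 0, -1]
    - [-2.93, -2.16, 1.67, 0, 0, 0, -1]
    - [-2.93, -2.16, 1.67, 0, 0, 0, -1]
    - [-2.93, -2.16, 1.67, 0, 0, 0, -1]
    - [-2.93, -2.16, 1.67, 0, 0, 0, -1]
    - [-2.93, -2.16, 1.67, 0, 0, 0, -1]
    - [-2.93, -2.16, 1.67, 0, 0, 0, -1]
    - [-2.93, -2.16, 1.67, 0, 0, 0, -1]
    - [-2.93, -2.16, 1.67, 0, 0, 0, -1]
    - [0, 0, 0, 0, 0, 0, -1]
    - [0, 0, 0, 0, 0, 0, -1]

```text
time: 3.32
tool_pos: [0.4408, -0.3296, 0.2973]
tool_rot: [-0.003, 0.367, 0.93, 0.001]
contact_force: [0.3, 1.2, 0.2]
gripper_width: -0.0
grasp_force: 0.0
```

```bash
python3 - <<'E'
from h import *
f=grab('wrist','w1');s=manip.state();print(s['tool_pos'],s['tool_rot'],manip.tip_reach)
cv2.imwrite('pics/w1v.png',cv2.resize(f['img'],(800,600),interpolation=cv2.INTER_CUBIC))
E
```

```text
[ 0.44124468 -0.32892751  0.29916424] [-1.10482640e-03  3.66378433e-01  9.30464978e-01  7.39703100e-04] 0.019
```

View pics/w1v.png

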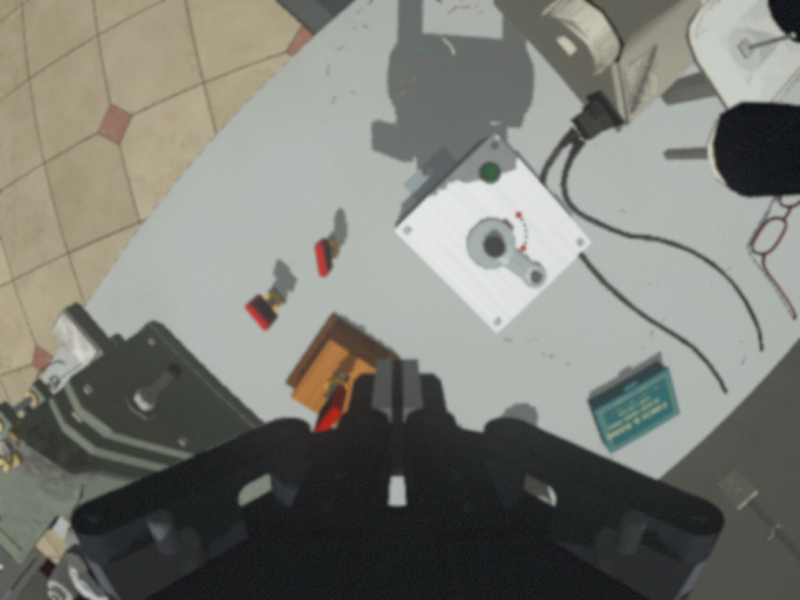

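The wrist view shows the box clear of obstruction, with face corners at (397,232), (495,137), (590,243) and (499,331). The knob is at (494,246), the pivot at (535,275), the lamp at (490,172), the home dot at (519,214) and the stop dot at (523,248). The stand is partly hidden behind the fingers. Next I triangulate with the top view.

```bash
python3 - <<'E'
from h import *
t=load('top0');w=load('w1')
W=lambda u,v:ray(w,(u+.5)*.64-.5,(v+.5)*.64-.5,True)
C=lambda u,v:ray(t,185+(u+.5)/5-.5,205+(v+.5)/5-.5)
prs={'c(-x,-y)':((298,313),(397,232)),'c(-x,+y)':((46,318),(495,137)),'c(+x,+y)':((45,50),(590,243)),'c(+x,-y)':((291,47),(499,331)),
'lamp':((100,271),(490,172)),'piv':((166,80),(536,274)),'knob':((182,178),(494,246)),'home':((115,181),(519,214)),'stop':((150,131),(523,248)),
's1':((62,64),(580,243)),'s2':((272,62),(498,321)),'s3':((278,298),(407,230)),'s4':((62,301),(495,146))}
R={}
for k,(a,b) in prs.items():
    X,e=tri([C(*a),W(*b)]);R[k]=X;z={'lamp':.072,'piv':.067,'knob':.083}.get(k,.06)
    o,d=W(*b);Y=o+d*(z-o[2])/d[2];o,d=C(*a);Y2=o+d*(z-o[2])/d[2];print(k,X.round(4),round(e[0],4),'wrist@z',Y[:2].round(4),'top@z',Y2[:2].round(4))
    R[k+'w']=Y
for sfx in('','w'):
  S=[R[k+sfx] for k in('s1','s2','s3','s4')];c=[R[k+sfx] for k in('c(-x,-y)','c(-x,+y)','c(+x,+y)','c(+x,-y)')]
  yv=c[1]-c[0]+c[2]-c[3];xv=c[2]-c[1]+c[3]-c[0]
  print(np.mean(S,0),np.mean(c,0),'yaw',np.degrees([np.arctan2(xv[1],xv[0]),np.arctan2(-yv[0],yv[1])]))
E
```

```text
c(-x,-y) [ 0.4192 -0.3129  0.0616] 0.0029 wrist@z [ 0.4214 -0.3109] top@z [ 0.4171 -0.3149]
c(-x,+y) [ 0.4148 -0.2097  0.0933] 0.0013 wrist@z [ 0.4177 -0.2036] top@z [ 0.4125 -0.2026]
c(+x,+y) [ 0.5316 -0.1993  0.0677] 0.0004 wrist@z [ 0.5347 -0.1979] top@z [ 0.5322 -0.1975]
c(+x,-y) [ 0.5362 -0.3066  0.0641] 0.0026 wrist@z [ 0.5388 -0.3044] top@z [ 0.5356 -0.3089]
lamp [ 0.4341 -0.2274  0.0716] 0.0003 wrist@z [ 0.434  -0.2272] top@z [ 0.4341 -0.2278]
piv [ 0.5192 -0.2525  0.0692] 0.0014 wrist@z [ 0.5202 -0.251 ] top@z [ 0.5192 -0.2537]
knob [ 0.4756 -0.2636  0.0834] 0.0004 wrist@z [ 0.4758 -0.2631] top@z [ 0.4755 -0.264 ]
home [ 0.4737 -0.2318  0.0688] 0.0008 wrist@z [ 0.4758 -0.2296] top@z [ 0.4738 -0.2313]
stop [ 0.4963 -0.2466  0.0681] 0.0008 wrist@z [ 0.4988 -0.2449] top@z [ 0.4965 -0.2463]
s1 [ 0.5253 -0.2069  0.0688] 0.0001 wrist@z [ 0.5287 -0.2049] top@z [ 0.526  -0.2054]
s2 [ 0.5285 -0.3001  0.0667] 0.0009 wrist@z [ 0.5315 -0.2995] top@z [ 0.5287 -0.3005]
s3 [ 0.4245 -0.305   0.0621] 0.0013 wrist@z [ 0.4255 -0.3041] top@z [ 0.4235 -0.3059]
s4 [ 0.4211 -0.2129  0.0811] 0.0001 wrist@z [ 0.4229 -0.2084] top@z [ 0.4201 -0.2094]
[ 0.47486309 -0.25621383  0.06968274] [ 0.47547505 -0.2571407   0.07167033] yaw [4.07700655 2.42571438]
[ 0.47715057 -0.25422202  0.06      ] [ 0.4781524 -0.2541932  0.06     ] yaw [2.96610777 2.07710269]
```

Emit:
move_arm:
  rows:
    - [1.51, 2.28, 0, 0, 0, 0, -1]
    - [1.51, 2.28, 0, 0, 0, 0, -1]
    - [1.51, 2.28, 0, 0, 0, 0, -1]
    - [0, 0, 3.58, 0, 0, 0, -1]
    - [0, 0, 3.58, 0, 0, 0, -1]
    - [0, 0, 3.58, 0, 0, 0, -1]
    - [0, 0, 3.58, 0, 0, 0, -1]
    - [0, 0, 3.58, 0, 0, 0, -1]
    - [0, 0, 0, 0, 0, 0, -1]
    - [0, 0, 0, 0, 0, 0, -1]
    - [0, 0, 0, 0, 0, 0, -1]

```text
time: 4.28
tool_pos: [0.4562, -0.2487, 0.1245]
tool_rot: [0.002, 0.366, 0.931, -0.001]
contact_force: [0.4, 0.4, 0.4]
gripper_width: 0.001
grasp_force: 0.0
```

```bash
python3 - <<'E'
from h import *
f=grab('side','s2');g=grab('wrist','w2');s=manip.state();print(s['tool_pos'],s['tool_rot'],s['contact_force'])
a=cv2.resize(f['img'][150:250,150:260],None,fx=4,fy=4,interpolation=cv2.INTER_CUBIC)
b=cv2.resize(g['img'][100:290,160:350],(360,360))
c=np.zeros((400,800,3),np.uint8);c[:,:440]=a;c[:360,440:]=b
cv2.imwrite('pics/c2.png',c)
E
```

```text
[ 0.4567149  -0.24948918  0.12535163] [ 3.19454893e-03  3.65958178e-01  9.30625440e-01 -8.35190173e-04] [-0.12974242  0.08939431  0.57188834]
```

View pics/c2.png

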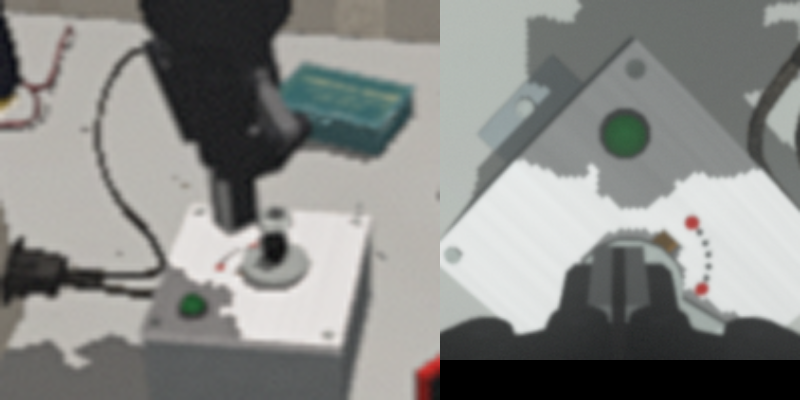

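```bash
python3 - <<'E'
from h import *
f=load('s2')
for z in(.095,.1063,.118):
    X=f['R']@np.array([.4567,-.2495,z])+f['t'];p=f['mtx']@X;print(z,p[:2]/p[2])
E
```

```text
0.095 [209.69804543 209.38063348]
0.1063 [209.33342867 205.19841176]
0.118 [208.94941856 200.79374473]
```

The side view puts the fingertips at raw (209,207), which matches a tip reach of 19 mm (predicted row 205). They are just behind the knob. Next I back off 5 mm and descend until the tips are at about 0.075.

Emit:
move_arm:
  rows:
    - [0.5, 0, 0, 0, 0, 0, -1]
    - [0, 0, 1, 0, 0, 0, -1]
    - [0, 0, 1, 0, 0, 0, -1]
    - [0, 0, 0.6, 0, 0, 0, -1]
    - [0, 0, 0.3, 0, 0, 0, -1]
    - [0, 0, 0, 0, 0, 0, -1]
    - [0, 0, 0, 0, 0, 0, -1]
    - [0, 0, 0, 0, 0, 0, -1]

```text
time: 5.05
tool_pos: [0.4511, -0.2452, 0.0924]
tool_rot: [0.0, 0.366, 0.931, -0.0]
contact_force: [0.2, -0.4, -0.1]
gripper_width: -0.002
grasp_force: 0.0
```

Emit:
move_arm:
  rows:
    - [-0.4, 0, 0, 0, 0, 0, -1]
    - [-0.4, 0, 0, 0, 0, 0, -1]
    - [-0.4, 0, 0, 0, 0, 0, -1]
    - [-0.4, 0, 0, 0, 0, 0, -1]
    - [-0.4, 0, 0, 0, 0, 0, -1]
    - [-0.4, 0, 0, 0, 0, 0, -1]
    - [-0.4, 0, 0, 0, 0, 0, -1]

```text
time: 5.63
tool_pos: [0.4716, -0.2644, 0.0922]
tool_rot: [-0.0, 0.366, 0.93, 0.0]
contact_force: [-1.8, 0.6, 0.3]
gripper_width: 0.002
grasp_force: 0.6
```

Emit:
move_arm:
  rows:
    - [-0.4, 0, 0, 0, 0, 0, -1]
    - [-0.4, 0, 0, 0, 0, 0, -1]
    - [-0.4, 0, 0, 0, 0, 0, -1]
    - [-0.4, 0, 0, 0, 0, 0, -1]
    - [-0.4, 0, 0, 0, 0, 0, -1]
    - [-0.4, 0, 0, 0, 0, 0, -1]
    - [-0.4, 0, 0, 0, 0, 0, -1]
    - [-0.2, 0, 0, 0, 0, 0, -1]
    - [0, 0, 0, 0, 0, 0, -1]

```text
time: 6.38
tool_pos: [0.4939, -0.2849, 0.0924]
tool_rot: [0.0, 0.366, 0.931, -0.0]
contact_force: [0.4, -1.3, 0.4]
gripper_width: -0.003
grasp_force: 0.0
```

```bash
python3 - <<'E'
from h import *
f=grab('top','t3');s=grab('side','s3');print(manip.state()['contact_force'])
a=cv2.resize(f['img'][205:290,185:275],None,fx=5,fy=5,interpolation=cv2.INTER_CUBIC)
b=cv2.resize(s['img'][165:250,175:250],None,fx=4,fy=4,interpolation=cv2.INTER_CUBIC)
c=np.zeros((430,760,3),np.uint8);c[:425,:450]=a;c[:340,455:755]=b
cv2.imwrite('pics/c3.png',c)
E
```

```text
[ 0.02711049  0.70765424 -0.12265577]
```

View pics/c3.png

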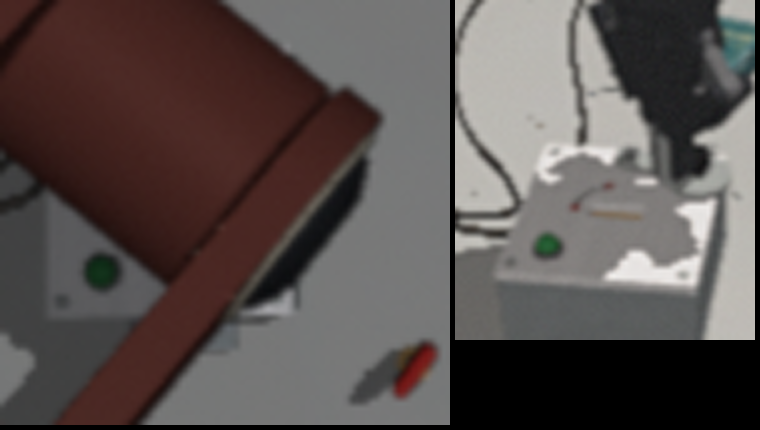

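The side crop shows the slot clear at (612,212), with the disc swung to about (705,175), roughly 1.28 rad. I'll nudge it 3 mm more, back off, rise, and look at the slot with the wrist camera.

Emit:
move_arm:
  rows:
    - [-0.3, 0, 0, 0, 0, 0, -1]
    - [0, 0, 0, 0, 0, 0, -1]
    - [0, 0, 0, 0, 0, 0, -1]
    - [0.8, 0, 0, 0, 0, 0, -1]
    - [0.8, 0, -0.5, 0, 0, 0, -1]
    - [0, 0, -3.5, 0, 0, 0, -1]
    - [0, 0, -3.5, 0, 0, 0, -1]
    - [-2.5, -1.5, -2, 0, 0, 0, -1]
    - [-2.5, -1.5, 0, 0, 0, 0, -1]
    - [-2.5, -1.5, 0, 0, 0, 0, -1]
    - [0, 0, 0, 0, 0, 0, -1]
    - [0, 0, 0, 0, 0, 0, -1]
    - [0, 0, 0, 0, 0, 0, -1]

```text
time: 7.57
tool_pos: [0.5075, -0.3588, 0.187]
tool_rot: [-0.001, 0.366, 0.931, 0.0]
contact_force: [-0.1, -0.3, -0.5]
gripper_width: -0.001
grasp_force: 0.0
```

```bash
python3 - <<'E'
from h import *
f=grab('wrist','w4');s=grab('side','s4');t=grab('top','t4');print(manip.state()['tool_pos'])
for n,f in(('w4',f),('s4',s)):
    h=cv2.cvtColor(f['img'],cv2.COLOR_BGR2HSV)
    for nm,lo,hi in(('orange',(8,90,60),(24,255,255)),):
        k,l,st,ce=cv2.connectedComponentsWithStats(cv2.inRange(h,lo,hi))
        for i in range(1,k):
            if st[i,4]>15:print(n,nm,st[i],ce[i].round(1))
cv2.imwrite('pics/w4v.png',cv2.resize(load('w4')['img'],(800,600),interpolation=cv2.INTER_CUBIC))
E
```

```text
[ 0.50775678 -0.35845995  0.18708378]
w4 orange [310  72  23  27 109] [323.2  83. ]
w4 orange [167 100  10  15  73] [172.3 106.7]
w4 orange [116 148  12  16  82] [122.7 154.5]
w4 orange [ 138  169   95  100 4514] [181.7 221.7]
s4 orange [268   0  15   6  71] [275.6   2.2]
s4 orange [384   0  54  92 757] [414.9  47.1]
s4 orange [41 42 18  2 18] [49.5 42.1]
s4 orange [62 43 29 13 64] [78.5 48. ]
s4 orange [89 44 17  6 26] [98.7 45.3]
s4 orange [121  45  18   9  57] [130.3  47.8]
s4 orange [141  45  25   5  36] [152.4  46.6]
s4 orange [103  47  18  10  50] [112.7  52.6]
s4 orange [92 49  7  7 19] [95.1 51.9]
s4 orange [140  49   8   9  27] [143.3  54. ]
s4 orange [146  48  45  14 187] [167.4  54.3]
s4 orange [134  51   6   8  17] [136.2  54.2]
s4 orange [293  51  65  17 434] [325.8  58.9]
s4 orange [357  53  47  17 234] [376.   61.2]
s4 orange [198  54  26   8  74] [209.9  57.6]
s4 orange [385  57  11   7  24] [389.5  60. ]
s4 orange [440  56  26   4  29] [453.   57.1]
s4 orange [424  58   6  12  21] [426.3  64. ]
s4 orange [444  67  11   4  18] [448.9  68.7]
s4 orange [125 120  14   9 112] [131.1 124.1]
s4 orange [476 166  15  14 112] [483.8 171.6]
s4 orange [137 175  15   5  30] [144.3 177.5]
s4 orange [462 181  26  26 114] [477.  196.6]
s4 orange [349 191   9  13  87] [352.5 197. ]
s4 orange [468 195   8   9  25] [470.9 199. ]
s4 orange [279 221  41  33 961] [299.1 237.3]
s4 orange [256 257   6   5  17] [258.8 259.1]
s4 orange [503 371   9   4  17] [507.1 372.4]
```

View pics/w4v.png

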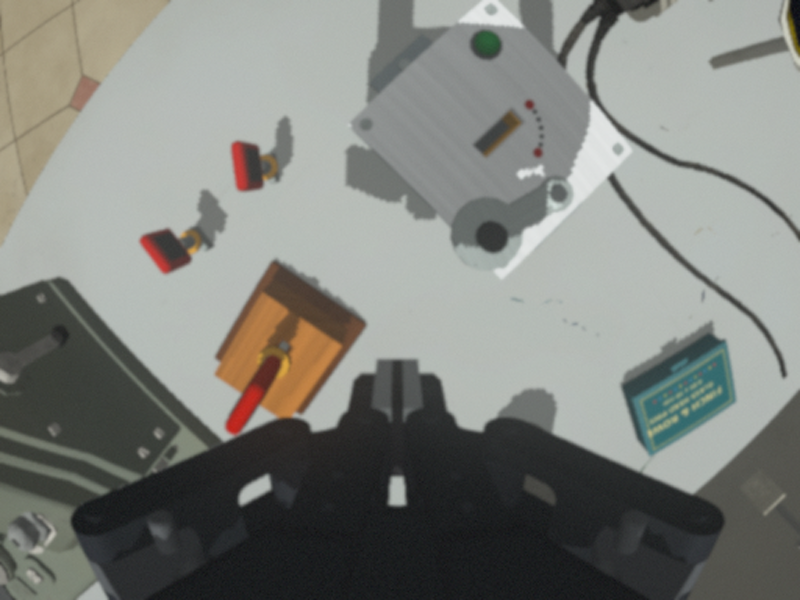

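The wrist view shows the keyhole slot clear at (499,132), the cover knob at (492,236), the pivot at (559,193), and the stand with the key collar at (276,360) and the grip top running from (235,425) to (280,360). Now I measure all of these against the top view.

```bash
python3 - <<'E'
from h import *
w=load('w4');t=load('top0');t4=load('t4');s=load('s4')
W=lambda u,v,z:onz(w,(u+.5)*.64-.5,(v+.5)*.64-.5,z,True)[:2]
print('knob',W(492,236,.083),'piv',W(559,193,.067),'lamp',W(486,43,.072))
print('slot',W(499.5,132.5,.06),[W(*p,.06).round(4) for p in((475,142),(514,110),(523,122),(486,156))])
print('corners',[W(*p,.06).round(4) for p in((350,125),(633,150),(500,279))])
print('dots',W(529,104,.06),W(538,152,.06))
# slot refine: dark/brown blob inside face
def blob(f,box,fn):
    x0,y0,x1,y1=box;m=fn(f['img'][y0:y1,x0:x1]).astype('u1')
    k,l,st,ce=cv2.connectedComponentsWithStats(m);i=1+np.argmax(st[1:,4])
    r=cv2.minAreaRect(np.argwhere(l==i)[:,::-1].astype('f4'));return ce[i]+[x0,y0],st[i,4],np.array(r[0])+[x0,y0],r[1],r[2]
sat=lambda im:(lambda h:((h[...,1]>70)&(h[...,0]<35))|(h[...,2]<70))(cv2.cvtColor(im,cv2.COLOR_BGR2HSV))
b=blob(w,(300,66,337,103),sat);print(b,'->',onz(w,*b[2],.06,True),onz(w,*b[0],.06,True))
h=t4['img'][205:290,185:275]
cv2.imwrite('pics/c5.png',np.hstack([cv2.resize(h,None,fx=4,fy=4),cv2.resize(s['img'][190:275,180:330],None,fx=3,fy=3)[:255,:].copy() if 0 else cv2.resize(s['img'][190:275,185:290],None,fx=4,fy=4)]))
# stand: key top (grip end face) & collar & block corners
print('stand block',[W(*p,.04).round(4) for p in((277,293),(343,346),(289,418),(216,375))],'collar z.045',W(276,360,.045))
red=lambda im:(lambda h:((h[...,0]<8)|(h[...,0]>172))&(h[...,1]>150))(cv2.cvtColor(im,cv2.COLOR_BGR2HSV))
b=blob(w,(140,215,190,290),red);print('key red',b)
E
```

```text
knob [ 0.51058276 -0.29698117] piv [ 0.52142661 -0.25212297] lamp [ 0.43564487 -0.22931888]
slot [ 0.47630722 -0.25437246] [array([ 0.4714, -0.2682]), array([ 0.4723, -0.2396]), array([ 0.4804, -0.2402]), array([ 0.481 , -0.2688])]
corners [array([ 0.4197, -0.3109]), array([ 0.5342, -0.1969]), array([ 0.5374, -0.3077])]
dots [ 0.47512827 -0.23058522] [ 0.49819501 -0.24480742]
(array([319.53225806,  84.69354839]), np.int32(248), array([318.75000381,  85.25      ]), (9.899494171142578, 30.405588150024414), 45.0) -> [ 0.47628991 -0.25524003  0.06      ] [ 0.47637186 -0.254394    0.06      ]
stand block [array([ 0.4576, -0.4126]), array([ 0.5098, -0.4067]), array([ 0.5216, -0.4712]), array([ 0.4663, -0.486 ])] collar z.045 [ 0.48663659 -0.44334003]
key red (array([157.83838384, 258.18434343]), np.int32(396), array([159.11538124, 256.07691956]), (11.371355056762695, 46.04011917114258), 33.6900634765625)
```

View pics/c5.png

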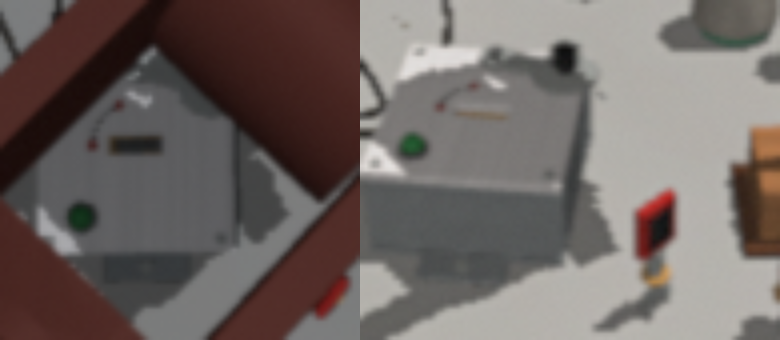

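Emit:
move_arm:
  rows:
    - [-2.5, 0, 0, 0, 0, 0, -1]
    - [-2.5, 0, 0, 0, 0, 0, -1]
    - [-1, 0, 0, 0, 0, 0, -1]
    - [0, 0, 0, 0, 0, 0, -1]
    - [0, 0, 0, 0, 0, 0, -1]
    - [0, 0, 0, 0, 0, 0, -1]

```text
time: 8.22
tool_pos: [0.5515, -0.3996, 0.1871]
tool_rot: [-0.0, 0.366, 0.931, 0.0]
contact_force: [-0.1, -0.1, -0.6]
gripper_width: -0.003
grasp_force: 0.0
```

```bash
python3 - <<'E'
from h import *
f=grab('wrist','w5');t=load('t4')
print(manip.state()['tool_pos'],'slot top',onz(t,218.5,240.75,.06))
cv2.imwrite('pics/w5v.png',cv2.resize(f['img'][80:230,100:300],(800,600),interpolation=cv2.INTER_CUBIC))
E
```

```text
[ 0.55149993 -0.39967032  0.18718154] slot top [ 0.47444906 -0.25581557  0.06      ]
```

View pics/w5v.png

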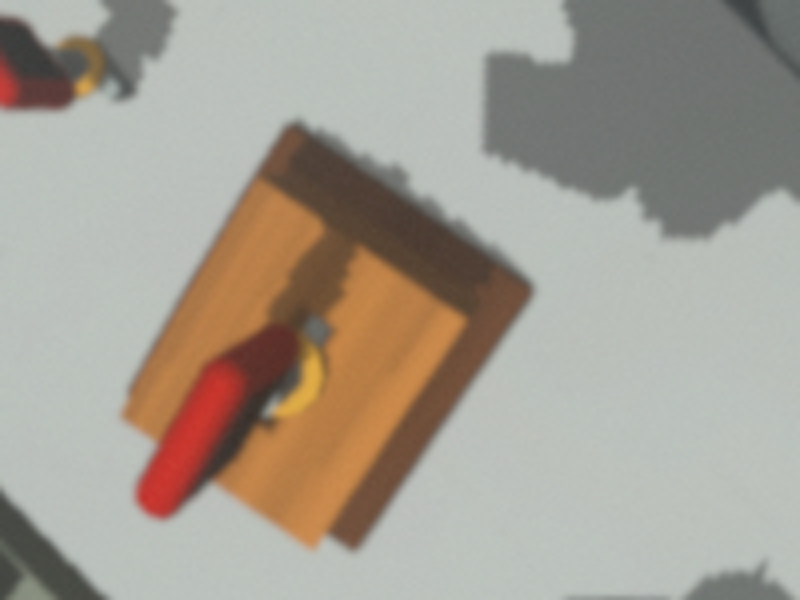

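The enlarged view shows the stand block's top corners at (258,180), (466,318), (316,549) and (122,414). The key grip's top face runs from (228,358) to (155,515), with its axis along the slot.

```bash
python3 - <<'E'
from h import *
w=load('w5');t=load('top0')
W=lambda u,v:ray(w,100+(u+.5)/4-.5,80+(v+.5)/4-.5,True)
Z=lambda r,z:(r[0]+r[1]*(z-r[0][2])/r[1][2])[:2]
C=lambda u,v:ray(t,185+(u+.5)/5-.5,205+(v+.5)/5-.5)
c=np.array([Z(W(*p),.04) for p in((258,180),(466,318),(316,549),(122,414))]);print('block',c.round(4),c.mean(0),[np.linalg.norm(c[i]-c[i-1]).round(4) for i in range(4)])
x=c[1]-c[0]+c[2]-c[3];y=c[0]-c[3]+c[1]-c[2];print('yaw',np.degrees([np.arctan2(x[1],x[0]),np.arctan2(-y[0],y[1])]))
a,b=Z(W(228,358),.11),Z(W(155,515),.11);d=a-b;print('key top',a,b,(a+b)/2,np.linalg.norm(d),'yaw',np.degrees(np.arctan2(-d[0],d[1])))
for p,q in(((563,172),(228,358)),((650,156),(155,515)),((606.5,164),(191.5,436.5))):print(tri([C(*p),W(*q)]))
for p,q in(((508,118),(258,180)),((663,84),(466,318)),((691,222),(316,549)),((530,248),(122,414))):print(tri([C(*p),W(*q)]))
E
```

```text
block [[ 0.451  -0.4197]
 [ 0.5085 -0.407 ]
 [ 0.5232 -0.4745]
 [ 0.465  -0.4863]] [ 0.48695471 -0.44685791] [np.float64(0.068), np.float64(0.0589), np.float64(0.0691), np.float64(0.0594)]
yaw [11.98061981 12.0694767 ]
key top [ 0.48211583 -0.42911887] [ 0.49188572 -0.46179458] [ 0.48700078 -0.44545672] 0.03410502662788314 yaw 16.646432184031333
(array([ 0.48158422, -0.42829325,  0.11145204]), [np.float64(0.0007291471956167135), np.float64(0.0007291471956167708)])
(array([ 0.49005464, -0.46598815,  0.10167915]), [np.float64(0.001445930512208134), np.float64(0.0014459305122081025)])
(array([ 0.48568328, -0.44722281,  0.10440311]), [np.float64(0.0009163913498474792), np.float64(0.0009163913498473317)])
(array([ 0.49037654, -0.38987353,  0.20461405]), [np.float64(0.013308128748350224), np.float64(0.013308128748350157)])
(array([ 0.54575906, -0.5516079 , -0.6354082 ]), [np.float64(0.02333697219423753), np.float64(0.023336972194237412)])
(array([ 0.4920613 , -0.48306443,  0.0407686 ]), [np.float64(0.03235058340704363), np.float64(0.03235058340704348)])
(array([ 0.46673444, -0.41526218,  0.17536334]), [np.float64(0.01735447374681727), np.float64(0.017354473746817384)])
```

Emit:
move_arm:
  rows:
    - [0.51, -2.65, 0, 0, 0, 0, 1]
    - [0.51, -2.65, 0, 0, 0, 0, 1]
    - [0.51, -2.65, 0, 0, 0, 0, 1]
    - [0, 0, 0, 0, 0, 7, 1]
    - [0, 0, 0, 0, 0, 7, 1]
    - [0, 0, 0, 0, 0, 7, 1]
    - [0, 0, 0, 0, 0, 7, 1]
    - [0, 0, 0, 0, 0, 7, 1]
    - [0, 0, 0, 0, 0, 0, 1]
    - [0, 0, 0, 0, 0, 0, 1]
    - [0, 0, 2, 0, 0, 0, 1]
    - [0, 0, 2, 0, 0, 0, 1]
    - [0, 0, 0, 0, 0, 0, 1]
    - [0, 0, 0, 0, 0, 0, 1]
    - [0, 0, 0, 0, 0, 0, 1]

```text
time: 9.52
tool_pos: [0.4869, -0.4485, 0.1482]
tool_rot: [0.0, 0.629, 0.778, -0.0]
contact_force: [0.3, -0.3, -0.2]
gripper_width: 1.0
grasp_force: 0.0
```

Emit:
move_arm:
  rows:
    - [0, 0, 2, 0, 0, 0, 1]
    - [0, 0, 2, 0, 0, 0, 1]
    - [0, 0, 1.5, 0, 0, 0, 1]
    - [0, 0, 0.4, 0, 0, 0, 1]
    - [0, 0, 0, 0, 0, 0, 1]
    - [0, 0, 0, 0, 0, 0, 1]
    - [0, 0, 0, 0, 0, 0, 0.3]
    - [0, 0, 0, 0, 0, 0, -0.2]
    - [0, 0, 0, 0, 0, 0, -0.5]
    - [0, 0, 0, 0, 0, 0, -0.6]
    - [0, 0, 0, 0, 0, 0, -0.6]

```text
time: 10.43
tool_pos: [0.4868, -0.4486, 0.0888]
tool_rot: [0.0, 0.629, 0.777, -0.0]
contact_force: [0.5, 0.8, -0.3]
gripper_width: 0.299
grasp_force: 0.0
```

Emit:
move_arm:
  rows:
    - [0, 0, 0, 0, 0, 0, -0.68]
    - [0, 0, 0, 0, 0, 0, -0.7]
    - [0, 0, 0, 0, 0, 0, -0.72]
    - [0, 0, 0, 0, 0, 0, -0.74]
    - [0, 0, 0, 0, 0, 0, -0.76]
    - [0, 0, 0, 0, 0, 0, -0.78]
    - [0, 0, 0, 0, 0, 0, -0.8]
    - [0, 0, 0, 0, 0, 0, -1]
    - [0, 0, 0, 0, 0, 0, -1]
    - [0, 0, 0, 0, 0, 0, -1]
    - [0, 0, 0, 0, 0, 0, -1]

```text
time: 11.35
tool_pos: [0.4867, -0.4484, 0.0884]
tool_rot: [0.0, 0.629, 0.777, -0.0]
contact_force: [-0.7, 0.2, 0.0]
gripper_width: 0.109
grasp_force: 58.7
```

Emit:
move_arm:
  rows:
    - [0, 0, -0.5, 0, 0, 0, -1]
    - [0, 0, -1.5, 0, 0, 0, -1]
    - [0, 0, -3, 0, 0, 0, -1]
    - [0, 0, -3, 0, 0, 0, -1]
    - [0, 0, -3, 0, 0, 0, -1]
    - [0, 0, -0.2, 0, 0, 4.8, -1]
    - [0, 0, 0, 0, 0, 4.8, -1]
    - [2, -0.04, 0, 0, 0, 0, -1]
    - [3.2, -0.04, 0, 0, 0, 0, -1]
    - [3.2, -0.04, 0, 0, 0, 0, -1]
    - [3.2, -0.04, 0, 0, 0, 0, -1]
    - [3.2, -0.04, 0, 0, 0, 0, -1]
    - [2.5, -0.02, 0, 0, 0, 0, -1]
    - [1.5, 0, 0, 0, 0, 0, -1]
    - [0.54, 0, 0, 0, 0, 0, -1]
    - [0, 0, 0, 0, 0, 0, -1]
    - [0, 0, 0, 0, 0, 0, -1]
    - [0, 0, 0, 0, 0, 0, -1]

```text
time: 12.85
tool_pos: [0.4764, -0.2565, 0.2007]
tool_rot: [0.0, 0.692, 0.722, -0.0]
contact_force: [0.3, -0.2, 0.0]
gripper_width: 0.112
grasp_force: 58.7
```

```bash
python3 - <<'E'
from h import *
f=grab('wrist','w6');g=grab('side','s6');s=manip.state();print(s['tool_pos'],s['tool_rot'],s['gripper_width'],s['grasp_force'],s['contact_force'])
a=cv2.resize(f['img'][90:290,150:350],(480,480),interpolation=cv2.INTER_CUBIC)
b=cv2.resize(g['img'][140:260,170:250],(320,480),interpolation=cv2.INTER_CUBIC)
cv2.imwrite('pics/c6.png',np.hstack([a,b]))
E
```

```text
[ 0.47624148 -0.25638221  0.20035917] [ 1.71097283e-05  6.92411237e-01  7.21503062e-01 -1.04201542e-04] 0.11260942236788649 58.746070861816406 [-0.12130466 -0.7725489  -1.11917604]
```

View pics/c6.png

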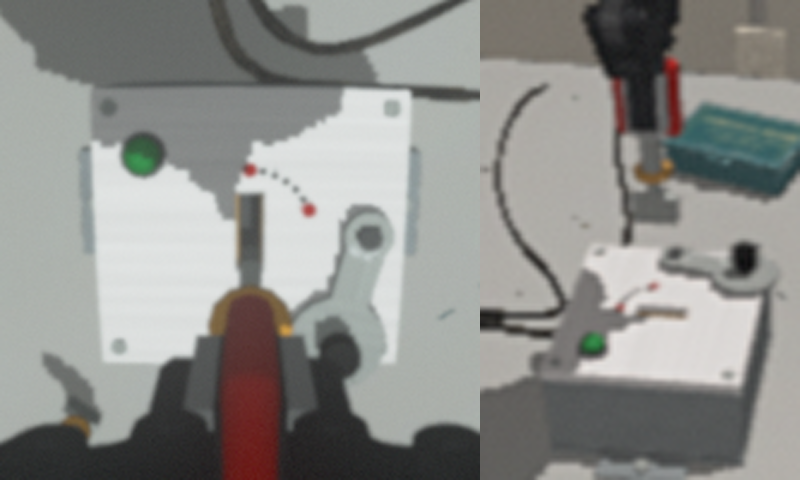

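The key hangs upright in the jaws. Its bit is in line with the slot in the wrist crop (slot x 250, bit x 250), and the home dot is at (249,170). Next comes a 1 mm correction and a descent with force checks.

Emit:
move_arm:
  rows:
    - [0.1, 0, 0, 0, 0, 0, -1]
    - [0, 0, 1.5, 0, 0, 0, -1]
    - [0, 0, 1.8, 0, 0, 0, -1]
    - [0, 0, 1.5, 0, 0, 0, -1]
    - [0, 0, 0.6, 0, 0, 0, -1]
    - [0, 0, 0, 0, 0, 0, -1]
    - [0, 0, 0, 0, 0, 0, -1]
    - [0, 0, 0, 0, 0, 0, -1]

```text
time: 13.62
tool_pos: [0.4768, -0.2548, 0.1475]
tool_rot: [0.001, 0.692, 0.722, 0.0]
contact_force: [-1.2, 0.8, 0.3]
gripper_width: 0.11
grasp_force: 58.7
```

```bash
python3 - <<'E'
from h import *
f=grab('wrist','w7');s=manip.state();print(s['tool_pos'],s['contact_force'])
h=cv2.cvtColor(f['img'],cv2.COLOR_BGR2HSV)
# face slot vs bit: print saturation/value rows near expected
for y in(.0,.004,.008,.012,.016):
    X=f['R']@np.array([.476-.044*y,-.2553+y,.06])+f['t'];th=np.arctan2(np.hypot(*X[:2]),X[2]);ph=np.arctan2(X[1],X[0]);K=f['mtx'];u=K[0,2]+K[0,0]*th*np.cos(ph);v=K[1,2]+K[0,0]*th*np.sin(ph)
    r=int(round(v));c=int(round(u));print(y,round(u,1),round(v,1),list(zip(range(c-10,c+11),h[r,c-10:c+11,1],h[r,c-10:c+11,2])))
E
```

```text
[ 0.47691169 -0.25485799  0.14778533] [-1.10760738  1.05987377 -1.47242555]
0.0 252.5 206.7 [(243, np.uint8(3), np.uint8(225)), (244, np.uint8(3), np.uint8(221)), (245, np.uint8(5), np.uint8(201)), (246, np.uint8(14), np.uint8(161)), (247, np.uint8(38), np.uint8(120)), (248, np.uint8(38), np.uint8(93)), (249, np.uint8(18), np.uint8(86)), (250, np.uint8(8), np.uint8(95)), (251, np.uint8(8), np.uint8(101)), (252, np.uint8(12), np.uint8(105)), (253, np.uint8(12), np.uint8(103)), (254, np.uint8(12), np.uint8(103)), (255, np.uint8(13), np.uint8(102)), (256, np.uint8(10), np.uint8(104)), (257, np.uint8(10), np.uint8(101)), (258, np.uint8(26), np.uint8(109)), (259, np.uint8(25), np.uint8(132)), (260, np.uint8(9), np.uint8(168)), (261, np.uint8(4), np.uint8(207)), (262, np.uint8(3), np.uint8(222)), (263, np.uint8(3), np.uint8(225))]
0.004 252.5 201.6 [(243, np.uint8(3), np.uint8(160)), (244, np.uint8(5), np.uint8(144)), (245, np.uint8(8), np.uint8(130)), (246, np.uint8(26), np.uint8(118)), (247, np.uint8(46), np.uint8(105)), (248, np.uint8(34), np.uint8(90)), (249, np.uint8(14), np.uint8(88)
[... 2068 characters left out ...]
 np.uint8(9), np.uint8(139)), (244, np.uint8(4), np.uint8(136)), (245, np.uint8(6), np.uint8(131)), (246, np.uint8(15), np.uint8(120)), (247, np.uint8(21), np.uint8(111)), (248, np.uint8(12), np.uint8(104)), (249, np.uint8(8), np.uint8(100)), (250, np.uint8(7), np.uint8(103)), (251, np.uint8(10), np.uint8(107)), (252, np.uint8(5), np.uint8(108)), (253, np.uint8(10), np.uint8(104)), (254, np.uint8(5), np.uint8(101)), (255, np.uint8(8), np.uint8(98)), (256, np.uint8(5), np.uint8(99)), (257, np.uint8(5), np.uint8(101)), (258, np.uint8(10), np.uint8(103)), (259, np.uint8(20), np.uint8(114)), (260, np.uint8(10), np.uint8(126)), (261, np.uint8(5), np.uint8(159)), (262, np.uint8(5), np.uint8(200))]
```

The bit spans columns 249–257 inside a slot spanning 246–259, so it is centred in x. I'll go in slowly.

Emit:
move_arm:
  rows:
    - [0, 0, 0.4, 0, 0, 0, -1]
    - [0, 0, 0.4, 0, 0, 0, -1]
    - [0, 0, 0.4, 0, 0, 0, -1]
    - [0, 0, 0.3, 0, 0, 0, -1]
    - [0, 0, 0, 0, 0, 0, -1]

```text
time: 14.08
tool_pos: [0.4756, -0.2538, 0.1302]
tool_rot: [-0.001, 0.692, 0.722, -0.0]
contact_force: [0.2, 0.4, -0.8]
gripper_width: 0.114
grasp_force: 58.7
```

Emit:
move_arm:
  rows:
    - [0, 0, 0.4, 0, 0, 0, -1]
    - [0, 0, 0.4, 0, 0, 0, -1]
    - [0, 0, 0.4, 0, 0, 0, -1]
    - [0, 0, 0.3, 0, 0, 0, -1]
    - [0, 0, 0, 0, 0, 0, -1]
    - [0, 0, 0, 0, 0, 0, -1]

```text
time: 14.58
tool_pos: [0.476, -0.2541, 0.116]
tool_rot: [-0.0, 0.692, 0.722, -0.0]
contact_force: [0.4, -0.5, 0.0]
gripper_width: 0.108
grasp_force: 58.7
```

Tip is about 23 mm deep and still moving freely. Continuing down to the collar.

Emit:
move_arm:
  rows:
    - [0, 0, 0.3, 0, 0, 0, -1]
    - [0, 0, 0.3, 0, 0, 0, -1]
    - [0, 0, 0.1, 0, 0, 0, -1]
    - [0, 0, 0, 0, 0, 0, -1]
    - [0, 0, 0, 0, 0, 0, -1]
    - [0, 0, 0, 0, 0, 0, -1]

```text
time: 15.08
tool_pos: [0.4762, -0.2543, 0.1094]
tool_rot: [0.0, 0.692, 0.722, 0.0]
contact_force: [0.2, -0.1, -1.3]
gripper_width: 0.108
grasp_force: 58.7
```

Emit:
move_arm:
  rows:
    - [0, 0, 0.1, 0, 0, 0, -1]
    - [0, 0, 0.1, 0, 0, 0, -1]
    - [0, 0, 0, 0, 0, 0, -1]
    - [0, 0, 0, 0, 0, 0, -1]
    - [0, 0, 0, 0, 0, 0, -1]

```text
time: 15.5
tool_pos: [0.4765, -0.2544, 0.1083]
tool_rot: [0.0, 0.692, 0.722, 0.0]
contact_force: [-1.9, 1.5, 5.8]
gripper_width: 0.11
grasp_force: 59.5
```

Emit:
move_arm:
  rows:
    - [0, 0, -0.1, 0, 0, 0, -1]
    - [0, 0, 0, 0, 0, 5, -1]
    - [0, 0, 0, 0, 0, 5, -1]
    - [0, 0, 0, 0, 0, 5, -1]
    - [0, 0, 0, 0, 0, 5, -1]
    - [0, 0, 0, 0, 0, 5, -1]
    - [0, 0, 0, 0, 0, 5, -1]
    - [0, 0, 0, 0, 0, 0, -1]
    - [0, 0, 0, 0, 0, 0, -1]

```text
time: 16.25
tool_pos: [0.4762, -0.2543, 0.1083]
tool_rot: [0.0, 0.855, 0.519, 0.0]
contact_force: [0.6, -0.0, 1.0]
gripper_width: 0.109
grasp_force: 59.1
```

```bash
python3 - <<'E'
from plant import manip
s=manip.state();print(s['tool_pos'],s['tool_rot'],s['contact_force'],s['ft_torque'])
E
```

```text
[ 0.47624611 -0.25427804  0.1083345 ] [1.13177733e-04 8.54656267e-01 5.19194231e-01 5.45091535e-05] [ 0.57711621 -0.02312589  0.95262465] [ 0.07801437  0.06672858 -0.01793431]
```

Emit:
move_arm:
  rows:
    - [0, 0, 0, 0, 0, 5, -1]
    - [0, 0, 0, 0, 0, 5, -1]
    - [0, 0, 0, 0, 0, 5, -1]
    - [0, 0, 0, 0, 0, 5, -1]
    - [0, 0, 0, 0, 0, 5, -1]
    - [0, 0, 0, 0, 0, 5, -1]
    - [0, 0, 0, 0, 0, 5, -1]
    - [0, 0, 0, 0, 0, 5, -1]
    - [0, 0, 0, 0, 0, 2, -1]
    - [0, 0, 0, 0, 0, 2, -1]
    - [0, 0, 0, 0, 0, 0, -1]
    - [0, 0, 0, 0, 0, 0, -1]

```text
time: 17.25
tool_pos: [0.4764, -0.2543, 0.1084]
tool_rot: [0.0, 0.987, 0.161, 0.0]
contact_force: [1.1, -0.1, 0.6]
gripper_width: 0.107
grasp_force: 58.9
```

```bash
python3 - <<'E'
from plant import manip
s=manip.state();print(s['tool_pos'],s['tool_rot'],s['contact_force'],s['ft_torque'])
E
```

```text
[ 0.47639375 -0.2543483   0.10835942] [2.12273254e-04 9.86921422e-01 1.61201670e-01 2.89343117e-04] [ 1.10972897 -0.12937493  0.60960737] [ 0.00407131 -0.14713395 -0.03907797]
```

Emit:
move_arm:
  rows:
    - [0, 0, 0, 0, 0, 1, -1]
    - [0, 0, 0, 0, 0, 1, -1]
    - [0, 0, 0, 0, 0, 1, -1]
    - [0, 0, 0, 0, 0, 0, -1]
    - [0, 0, 0, 0, 0, 0, -1]

```text
time: 17.67
tool_pos: [0.4763, -0.2543, 0.1083]
tool_rot: [0.0, 0.991, 0.134, 0.0]
contact_force: [0.9, -0.0, 0.2]
gripper_width: 0.109
grasp_force: 58.9
```

```bash
python3 - <<'E'
from plant import manip
s=manip.state();print(s['tool_pos'],s['tool_rot'],s['contact_force'],s['ft_torque'])
E
```

```text
[ 0.4763233  -0.25434216  0.10833526] [1.73384382e-04 9.90925510e-01 1.34411948e-01 1.80238744e-04] [ 0.87331372 -0.03225834  0.17849088] [-0.15929254 -0.27076334  0.15439471]
```

Emit:
move_arm:
  rows:
    - [0, 0, 0, 0, 0, 1, -1]
    - [0, 0, 0, 0, 0, 1, -1]
    - [0, 0, 0, 0, 0, 0, -1]
    - [0, 0, 0, 0, 0, 0, -1]

```text
time: 18.0
tool_pos: [0.4763, -0.2543, 0.1084]
tool_rot: [0.0, 0.993, 0.117, 0.0]
contact_force: [2.7, -1.0, -0.2]
gripper_width: 0.109
grasp_force: 59.2
```

```bash
python3 - <<'E'
from plant import manip
s=manip.state();print(s['tool_pos'],s['tool_rot'],s['contact_force'],s['ft_torque'])
E
```

```text
[ 0.47634283 -0.25429344  0.10836498] [1.90942088e-04 9.93097645e-01 1.17290295e-01 1.33683751e-04] [ 2.65550331 -0.97362277 -0.21124923] [-0.16485159 -0.43561247  0.63796556]
```

Hard stop felt: 0.64 N m at about 78° of turn, which agrees with the expected 75.6° plus compliance. Turning back.

Emit:
move_arm:
  rows:
    - [0, 0, 0, 0, 0, -4, -1]
    - [0, 0, 0, 0, 0, -5, -1]
    - [0, 0, 0, 0, 0, -5, -1]
    - [0, 0, 0, 0, 0, -5, -1]
    - [0, 0, 0, 0, 0, -5, -1]
    - [0, 0, 0, 0, 0, -5, -1]
    - [0, 0, 0, 0, 0, -5, -1]
    - [0, 0, 0, 0, 0, -5, -1]
    - [0, 0, 0, 0, 0, -5, -1]
    - [0, 0, 0, 0, 0, -5, -1]
    - [0, 0, 0, 0, 0, -5, -1]
    - [0, 0, 0, 0, 0, -5, -1]
    - [0, 0, 0, 0, 0, -5, -1]
    - [0, 0, 0, 0, 0, -5, -1]
    - [0, 0, 0, 0, 0, -5, -1]
    - [0, 0, 0, 0, 0, -5, -1]
    - [0, 0, 0, 0, 0, -1, -1]
    - [0, 0, 0, 0, 0, 0, -1]
    - [0, 0, 0, 0, 0, 0, -1]

```text
time: 19.58
tool_pos: [0.4761, -0.2543, 0.1083]
tool_rot: [-0.0, 0.686, 0.727, -0.0]
contact_force: [0.5, -0.6, 1.2]
gripper_width: 0.106
grasp_force: 59.0
```

```bash
python3 - <<'E'
from plant import manip
s=manip.state();print(s['tool_pos'],s['tool_rot'],s['contact_force'],s['ft_torque'])
E
```

```text
[ 0.47612995 -0.25431586  0.10834401] [-2.94327058e-05  6.86397432e-01  7.27226624e-01 -4.43549779e-05] [ 0.4843852  -0.63161336  1.1584482 ] [-0.23831893 -0.24343483 -0.01552504]
```

Emit:
move_arm:
  rows:
    - [0, 0, 0, 0, 0, -1, -1]
    - [0, 0, 0, 0, 0, -1, -1]
    - [0, 0, 0, 0, 0, -1, -1]
    - [0, 0, 0, 0, 0, -1, -1]
    - [0, 0, 0, 0, 0, 0, -1]
    - [0, 0, 0, 0, 0, 0, -1]

```text
time: 20.08
tool_pos: [0.4762, -0.2543, 0.1084]
tool_rot: [0.0, 0.66, 0.751, -0.0]
contact_force: [0.5, -2.4, 1.0]
gripper_width: 0.109
grasp_force: 59.0
```

```bash
python3 - <<'E'
from plant import manip
s=manip.state();print(s['tool_pos'],s['tool_rot'],s['contact_force'],s['ft_torque'])
E
```

```text
[ 0.47617489 -0.25431584  0.10837826] [ 2.31984371e-05  6.59793485e-01  7.51446972e-01 -6.04207671e-05] [ 0.51768039 -2.3887465   1.0496235 ] [-0.24017963 -0.15090469 -0.02221396]
```

Emit:
move_arm:
  rows:
    - [0, 0, 0, 0, 0, -1, -1]
    - [0, 0, 0, 0, 0, -0.5, -1]
    - [0, 0, 0, 0, 0, 0, -1]
    - [0, 0, 0, 0, 0, 0, -1]

```text
time: 20.42
tool_pos: [0.4762, -0.2543, 0.1084]
tool_rot: [0.0, 0.65, 0.76, -0.0]
contact_force: [0.3, -1.2, 1.0]
gripper_width: 0.109
grasp_force: 59.0
```

```bash
python3 - <<'E'
from plant import manip
s=manip.state();print(s['tool_pos'],s['tool_rot'],s['contact_force'],s['ft_torque'])
E
```

```text
[ 0.47616343 -0.25428885  0.10836068] [ 4.03884990e-06  6.49887808e-01  7.60030154e-01 -4.96602744e-05] [ 0.30707862 -1.16120793  0.98660035] [-0.25391834 -0.05361948 -0.01030578]
```

Emit:
move_arm:
  rows:
    - [0, 0, 0, 0, 0, -1, -1]
    - [0, 0, 0, 0, 0, -0.5, -1]
    - [0, 0, 0, 0, 0, 0, -1]
    - [0, 0, 0, 0, 0, 0, -1]

```text
time: 20.75
tool_pos: [0.4762, -0.2543, 0.1083]
tool_rot: [-0.0, 0.64, 0.768, 0.0]
contact_force: [0.7, -1.2, 1.2]
gripper_width: 0.11
grasp_force: 59.1
```

```bash
python3 - <<'E'
from plant import manip
s=manip.state();print(s['tool_pos'],s['tool_rot'],s['contact_force'],s['ft_torque'])
E
```

```text
[ 0.47618635 -0.25428105  0.10832989] [-6.58542731e-08  6.39958125e-01  7.68409785e-01  6.46310299e-06] [ 0.67910856 -1.22748699  1.19310553] [-0.27076057 -0.11475394 -0.14182425]
```

Home stop felt: −0.14 N m, mirroring the first contact at the other end, so the total range fits 1.44 rad and square lies at tool yaw ≈ 2.3°. Next I square up and draw out gently.

Emit:
move_arm:
  rows:
    - [0, 0, 0, 0, 0, 4, -1]
    - [0, 0, 0, 0, 0, 4.1, -1]
    - [0, 0, 0, 0, 0, 0, -1]
    - [0, 0, 0, 0, 0, 0, -1]
    - [0, 0, -0.3, 0, 0, 0, -1]
    - [0, 0, -0.4, 0, 0, 0, -1]
    - [0, 0, -0.4, 0, 0, 0, -1]
    - [0, 0, -0.4, 0, 0, 0, -1]
    - [0, 0, 0, 0, 0, 0, -1]

```text
time: 21.5
tool_pos: [0.4767, -0.2546, 0.1245]
tool_rot: [0.001, 0.692, 0.721, 0.0]
contact_force: [-0.0, -0.0, 0.6]
gripper_width: 0.111
grasp_force: 58.8
```

Emit:
move_arm:
  rows:
    - [0, 0, -1, 0, 0, 0, -1]
    - [0, 0, -2, 0, 0, 0, -1]
    - [0, 0, -2.5, 0, 0, 0, -1]
    - [0, 0, -2, 0, 0, 0, -1]
    - [-1.5, 0.02, 0, 0, 0, 0, -1]
    - [-3, 0.04, 0, 0, 0, 0, -1]
    - [-3.2, 0.04, 0, 0, 0, 0, -1]
    - [-3.2, 0.04, 0, 0, 0, 0, -1]
    - [-3.2, 0.04, 0, 0, 0, 0, -1]
    - [-3, 0.04, 0, 0, 0, 0, -1]
    - [-2, 0, 0, 0, 0, 0, -1]
    - [-0.3, 0, 0, 0, 0, 0, -1]
    - [0, 0, 0, 0, 0, -4.8, -1]
    - [0, 0, 0, 0, 0, -4.9, -1]
    - [0, 0, 0, 0, 0, 0, -1]
    - [0, 0, 0, 0, 0, 0, -1]
    - [0, 0, 0, 0, 0, 0, -1]

```text
time: 22.92
tool_pos: [0.4862, -0.4476, 0.198]
tool_rot: [-0.0, 0.63, 0.777, 0.0]
contact_force: [0.3, 0.2, -0.7]
gripper_width: 0.112
grasp_force: 58.8
```

Emit:
move_arm:
  rows:
    - [-0.09, 0.03, 1.5, 0, 0, 0, -1]
    - [0, 0, 2, 0, 0, 0, -1]
    - [0, 0, 2, 0, 0, 0, -1]
    - [0, 0, 1.2, 0, 0, 0, -1]
    - [0, 0, 0.6, 0, 0, 0, -1]
    - [0, 0, 0, 0, 0, 0, -1]
    - [0, 0, 0, 0, 0, 0, -1]
    - [0, 0, 0, 0, 0, 0, -1]

```text
time: 23.58
tool_pos: [0.4874, -0.4495, 0.1268]
tool_rot: [0.001, 0.629, 0.777, -0.0]
contact_force: [-0.6, -0.4, -0.5]
gripper_width: 0.11
grasp_force: 58.8
```

```bash
python3 - <<'E'
from plant import manip
s=manip.state();print(s['tool_pos'],s['tool_rot'],s['contact_force'])
E
```

```text
[ 0.48739643 -0.44951175  0.12680253] [ 1.19598418e-03  6.29149785e-01  7.77283135e-01 -2.13308907e-04] [-0.55451828 -0.39250282 -0.46828708]
```

Emit:
move_arm:
  rows:
    - [0, 0, 0, 0, 0, 0, -1]
    - [0, 0, 0, 0, 0, 0, -1]
    - [0, 0, 0, 0, 0, 0, -1]
    - [0, 0, 0, 0, 0, 0, -1]

```text
time: 23.92
tool_pos: [0.4869, -0.449, 0.1259]
tool_rot: [0.0, 0.629, 0.777, -0.0]
contact_force: [0.3, 0.4, -0.1]
gripper_width: 0.107
grasp_force: 58.8
```

Within 0.6 mm of the pick-up pose, so I'm going in.

Emit:
move_arm:
  rows:
    - [0.05, -0.01, 0.3, 0, 0, 0, -1]
    - [0, 0, 0.4, 0, 0, 0, -1]
    - [0, 0, 0.4, 0, 0, 0, -1]
    - [0, 0, 0.4, 0, 0, 0, -1]
    - [0, 0, 0, 0, 0, 0, -1]
    - [0, 0, 0, 0, 0, 0, -1]

```text
time: 24.42
tool_pos: [0.4863, -0.448, 0.1095]
tool_rot: [-0.001, 0.629, 0.777, 0.0]
contact_force: [0.2, -0.1, -0.6]
gripper_width: 0.106
grasp_force: 58.8
```

Emit:
move_arm:
  rows:
    - [0, 0, 0.4, 0, 0, 0, -1]
    - [0, 0, 0.4, 0, 0, 0, -1]
    - [0, 0, 0.4, 0, 0, 0, -1]
    - [0, 0, 0.4, 0, 0, 0, -1]
    - [0, 0, 0.3, 0, 0, 0, -1]
    - [0, 0, 0, 0, 0, 0, -1]
    - [0, 0, 0, 0, 0, 0, -1]
    - [0, 0, 0, 0, 0, 0, -1]

```text
time: 25.08
tool_pos: [0.4867, -0.4484, 0.0915]
tool_rot: [0.0, 0.629, 0.777, -0.0]
contact_force: [-0.4, -0.8, -0.9]
gripper_width: 0.111
grasp_force: 58.8
```

Emit:
move_arm:
  rows:
    - [0, 0, 0.2, 0, 0, 0, -1]
    - [0, 0, 0.1, 0, 0, 0, -1]
    - [0, 0, 0.1, 0, 0, 0, -1]
    - [0, 0, 0, 0, 0, 0, -1]
    - [0, 0, 0, 0, 0, 0, -1]
    - [0, 0, 0, 0, 0, 0, -1]

```text
time: 25.58
tool_pos: [0.4868, -0.4486, 0.0884]
tool_rot: [0.0, 0.629, 0.777, -0.0]
contact_force: [-1.1, 1.5, 4.8]
gripper_width: 0.112
grasp_force: 59.6
```

Collar seated: 4.8 N at the pick-up height. Releasing and withdrawing upward.

Emit:
move_arm:
  rows:
    - [0, 0, -0.05, 0, 0, 0, -0.7]
    - [0, 0, 0, 0, 0, 0, -0.6]
    - [0, 0, 0, 0, 0, 0, -0.4]
    - [0, 0, 0, 0, 0, 0, 0]
    - [0, 0, 0, 0, 0, 0, 0.5]
    - [0, 0, 0, 0, 0, 0, 1]
    - [0, 0, 0, 0, 0, 0, 1]
    - [0, 0, 0, 0, 0, 0, 1]
    - [0, 0, -1, 0, 0, 0, 1]
    - [0, 0, -2, 0, 0, 0, 1]
    - [0, 0, -3, 0, 0, 0, 1]
    - [0, 0, -3, 0, 0, 0, 1]
    - [0, 0, -3, 0, 0, 0, 1]
    - [-3, 0, -2, 0, 0, 0, 1]
    - [0, 0, 0, 0, 0, 0, 1]
    - [0, 0, 0, 0, 0, 0, 1]
    - [0, 0, 0, 0, 0, 0, 1]

```text
time: 27.0
tool_pos: [0.4925, -0.4773, 0.2274]
tool_rot: [-0.001, 0.629, 0.777, 0.0]
contact_force: [-1.1, 0.0, -0.3]
gripper_width: 1.001
grasp_force: 0.0
```

```bash
python3 - <<'E'
from h import *
f=grab('side','s9');s=manip.state();print(s['tool_pos'],s['contact_force'])
g=load('side0')
h=cv2.cvtColor(f['img'],cv2.COLOR_BGR2HSV)
m=(((h[...,0]<8)|(h[...,0]>172))&(h[...,1]>170)&(h[...,2]>60)).astype('u1')
k,l,st,ce=cv2.connectedComponentsWithStats(m)
for i in range(1,k):
    if st[i,4]>12:print(st[i],ce[i].round(1))
E
```

```text
[ 0.4922932  -0.47680109  0.22641242] [ 0.11618031  0.09958052 -0.41307677]
[298 176   4   5  19] [299.6 178.1]
[294 204  15  17  98] [300.2 210.3]
[255 239   8  15  43] [257.3 244.9]
[291 241   5  19  53] [292.8 248.4]
```

The key and oiler show at the same side-view pixels as at the start (key 300.2,210.3 against 299.9,210.3), so the key is seated upright. Handing in.

```bash
python3 -c "
from plant import manip
print(manip.job_done())"
```

```text
the job is handed in; nothing more can be done
None
```

I handed the job in at about 27 s: the cover is clear, the key was turned to its stop and back home, drawn out and re-seated upright in the stand, and the oil bottle, thread cone and pin tin were left alone; the hand-in returned no verdict.

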